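Slide the serving slab onto its mat and stand the mug on it

TASK

Slide the stone serving slab over the worktop, without lifting it, onto the cork mat, so that it lies wholly on the mat, square with it and centred. Let go of it, then carry the mug over upright and stand it gently in the middle of the slab, leaving the slab centred on the mat. Leave the soap bottle, the tube and the bottle stopper where they are.

Things in the scene. Friction and masses are not known exactly. Their poses are not given: they have to be found in the camera images.
- slab: Loose flat grey stone serving slab, 180 (own x) x 120 (own y) x 16 (z) mm, about 0.7 kg, plain and unmarked, lying on the bare worktop on the left or right side; too wide to be gripped from above across its sides. Origin: centre of its underside, z up. Its two ends are alike. Pushed at an edge it slides, and rides up the mat's border without help.
- mat: Flat rectangular cork mat with rounded corners (radius 24 mm), 240 (own x) x 180 (own y) mm, fixed to the worktop on the side where the slab is not. Its top is 3 mm above the worktop; over the outer 24 mm it slopes down to the worktop all round. Origin: its centre, at worktop height, z up. The slab's long side goes along the mat's long side, either way round.
- slab_top (a point): Centre of the slab's top face, 16 mm above its underside; axes as the slab's.
- mug: Loose white mug with one handle, standing on the worktop beyond the slab and the mat, 0.24 kg; 76 mm across the cup, 97 mm tall, hollow, 116 mm overall with the handle. z up along the cup's axis. Origin: on the underside, 19 mm from the cup's axis towards the handle; the handle points along own -y, the cup's axis is at own y = +19 mm.
- mug_foot (a point): Centre of the cup's underside (on the cup's axis); axes as the mug's.
- mug_handle (a point): Point in the upright outer bar of the mug's handle, 67 mm from the cup's axis and 70 mm above the underside; axes as the mug's. The bar is 14 mm thick along the mug's own x, 19 mm along own y, and reaches from 32 to 89 mm above the underside, so it can be pinched from above with the fingers closing along the mug's x.
- soap_pump: Bystander: clear soap bottle with a white pump top and blue soap, 64 x 49 x 160 mm, at the left rear. Origin: centre of its underside.
- cream_tube: Bystander: white tube standing on its teal cap, 44 x 54 x 140 mm, at the right rear. Origin: centre of its underside.
- stopper: Bystander: black bottle stopper, 27 mm across, 65 mm tall, at the rear, left of the middle. Origin: centre of its underside.

How it is judged (in metres and radians):
On the way, in this order (a step that is already met when the one before it is completed fails the run):
1. the slab lies centred and square on the mat, let go, with the mug still off it (x of slab in the frame of mat between -0.03 and 0.03 m and y of slab in the frame of mat between -0.03 and 0.03 m and angle between the x axis of slab and the x axis of mat, either way round below 0.17 rad and height (world z) of slab below 0.008 m and linear speed of slab below 0.02 m/s and not (contact force between the fingers and slab above 0.2 N) and horizontal distance between mug_foot and slab_top above 0.1 m), for 0.2 s.
2. the mug stands upright in the middle of the slab, let go (horizontal distance between mug_foot and slab_top below 0.03 m and z of mug_foot in the frame of slab_top between -0.004 and 0.006 m and angle between mug's own z axis and vertical below 0.06 rad and not (contact force between the fingers and mug above 0.2 N) and linear speed of mug below 0.02 m/s), for 0.2 s.
At the end, for the whole second after the job is handed in: The slab lies on the mat, its centre within 30 mm of the mat's centre along each of the mat's sides and its long side within 0.17 rad of the mat's; the mug stands on the slab, upright within 0.06 rad, its axis within 30 mm of the slab's centre; both at rest (x of slab in the frame of mat between -0.03 and 0.03 m and y of slab in the frame of mat between -0.03 and 0.03 m and angle between the x axis of slab and the x axis of mat, either way round below 0.17 rad and height (world z) of slab below 0.008 m and horizontal distance between mug_foot and slab_top below 0.03 m and z of mug_foot in the frame of slab_top between -0.004 and 0.006 m and angle between mug's own z axis and vertical below 0.06 rad and linear speed of each of slab, mug below 0.02 m/s); the robot touches nothing.
It fails at once if the slab is lifted more than about 15 mm or tipped over 0.12 rad (height (world z) of slab above 0.018 m or angle between slab's own z axis and vertical above 0.12 rad).
It fails at once if the mug is tilted by more than 0.3 rad (angle between mug's own z axis and vertical above 0.3 rad).
It fails at once if the mug is dropped or thrown (over 0.6 m/s while not held) (linear speed of mug above 0.6 m/s and not (contact force between the fingers and mug above 0.1 N)).
It fails at once if the soap bottle, the tube or the bottle stopper is moved by more than 30 mm (distance of any of soap_pump, cream_tube, stopper from where it was at the start of the episode above 0.03 m).
It also fails if it takes over 64 s, if anything falls off the work surface, if the arm or the gripper's body presses on something with over 40 N, if the wrist force passes 120 N, or if a joint passes its speed limit or range.

ROBOT

A 6-joint arm with a two-finger parallel gripper is mounted at the origin on a cart in front of the work surface, level with it; the furniture and walls round the work are solid. World frame = base frame: x ahead of the robot, y to its left, z up, the work surface at z = 0. Lengths are in mm, angles in rad, forces in N, time in s.
With the tool pointing down it reaches from about 275 to 850 mm from the base axis. Payload 19 kg.
Tool frame: the origin (TCP) lies midway between the tips of the shut fingers; the grasp point (between the pads) lies 19 mm behind it; z points along the fingers, y is the line along which they close (so a half turn about z gives the same grasp; the last joint's range is limited). The gripper opens to 85 mm and grips with 20 to 120 N. Pads are 22 mm wide; open, the fingers measure 114 mm over their backs; the gripper's body (76 mm by 85 mm) begins 54 mm behind the grasp point. The pads swing forward as they close: fully open they stand 13 mm farther back than shut.
Start: joints at [-1.294, 0.15, 1.437, -0, 1.554, -0.134], TCP at [229.594, -527.14, 231.267] pointing down, gripper open.
Joint ranges: [-2.8, 2.8], [-0.68, 2.1], [0.12, 2.68], [-1.39, 4.53], [0.16, 2.79], [-2.81, 2.81]. Speed limits (rad/s): [1.89, 1.89, 2.22, 3.01, 3.01, 3.01].

INTERFACE

Orientations are given as a unit quaternion [w, x, y, z].
In Python, from plant import status, imaging, workorder, nets gives the robot as it stands.
- The arm moves only by the tool drive_tool, never from a script. Its argument "motion" is a list of rows, each a list of 7 numbers: the shift along the tool's x, y, z in cm, then the turn, a rotation vector about the tool's x, y, z in rad, then the opening, from -1 (shut) to 1 (fully open). A call has 1 to 10 rows; each row is the pose to reach, as a shift and turn from the pose commanded when the call began, along the tool's axes at that moment; what a row does not reach only later rows make up. A row lasts 1/10 s, in which the tool goes at most 50 mm and 8.59 degrees, less where a joint would pass 70% of its speed; a pose out of reach is approached as far as the arm can. A call with a gripper value outside its range is refused whole. The fingers move at their own pace and stop on an object; "squeeze" is the grip in N (left out, the last holds). Time passes only in rows, so rows that repeat a pose let the fingers close. It gives the time, the measured TCP pose, the force, the opening and the grip force at its end, in the units of the state.
- status.state(): the state, without advancing time (a new reading comes with each control period).
- imaging.get_image(name): name is "scene" or "top" or "wrist"; returns a dict with "color" (384x512x3 uint8, red, green, blue), "camera_matrix" (3x3 intrinsics, pixels), "dist_coeffs" ([k1, k2, p1, p2, k3] as OpenCV has them; the pictures are not rectified), "rvec" (rotation vector, rad) and "tvec" (3), from world to camera coordinates, as OpenCV has them. Camera axes: x right, y down, z forward; pixel columns grow to the right and rows downward; lengths in mm; the calibration is good to about 2 mm. A picture is of the moment at which its call begins. There is no depth.
- workorder.sign_off(): hands the job in; it is judged then, once.
Trained networks look in a picture, given as the dict that the camera call returned (one of the last four; its "shot" number tells which), for a name from the list of things; names that differ only in an ending like _2 or _b are one class to them, and where a whole thing is asked for, a point or a joint stands for the part that bears it (a point fixed in the world has none). Each returns a list of dicts, best first, with "score" (0 to 1); they miss things now and then, are a little off and sometimes report something else, mostly with a low value. They report only what shows in the picture. A call takes as long as a camera call.
- nets.spot_in(picture, label): "position" ([column, row] as shares, 0 to 1, of the picture: columns of its width, rows of its height, amid what is visible of it).
- nets.cut_out(picture, label): "region" (384x512 bool, what is visible of it) and "position" ([column, row] as shares, 0 to 1, of the picture: columns of its width, rows of its height, amid what is visible of it).
The state is a dict: "t": time; "q": joint angles; "joint_velocities": joint speeds; "joint_efforts": joint torques, N m; "tcp_pos": TCP position; "ee_rot": TCP orientation; "ft_force": force on the tool from outside, world axes, zero at the start; "torque": the same for the moment, N m; "gripper_width": opening from 0.0 (shut) to 1.0 (fully open); "grip_force": force on a finger pad.
Only numpy, scipy, OpenCV 4.12 (cv2) and the standard library are available. Lean on these libraries where they do the work, as an engineer would, in place of code of your own. Each camera call takes 0.05 s, during which the arm holds its last target. There are 200 camera calls.

## Working session

There is one attempt and no reset: what is moved stays moved. The work goes in short steps, Python scripts to look and compute and a tool call to move; the robot and the scene stay as the last step left them, time stands still between calls to the robot, and variables do not carry over. Pictures are saved under pics/ and viewed, at most 10 in all, crops included, and the job is handed in when it is done.

Besides the shell and the picture viewer there is one more tool, called after "Request:" as a command line: name --pt "numbers of a row" for each row, then --argument value for the rest. drive_tool: Moves the arm, as the interface text tells. Its arguments: {"type":"object","properties":{"motion":{"type":"array","items":{"type":"array","items":{"type":"number"}}},"squeeze":{"type":"number"}},"required":["motion"]}

```bash
ls; mkdir -p pics; cat > h.py <<'E'
import numpy as np, cv2
from plant import status, imaging, workorder, nets
def cam(p):
    return np.array(p["camera_matrix"],float),np.array(p["dist_coeffs"],float),np.array(p["rvec"],float).reshape(3),np.array(p["tvec"],float).reshape(3)
def ray(p,px,z):
    K,D,r,t=cam(p); R=cv2.Rodrigues(r)[0]
    u=cv2.undistortPoints(np.array(px,float).reshape(-1,1,2),K,D).reshape(-1,2)
    d=np.c_[u,np.ones(len(u))]@R; c=-R.T@t
    return c+d*((z-c[2])/d[:,2])[:,None]
def proj(p,X):
    K,D,r,t=cam(p); return cv2.projectPoints(np.array(X,float).reshape(-1,1,3),r,t,K,D)[0].reshape(-1,2)
def rect(p,lab,z):
    o=nets.cut_out(p,lab)
    if not o: return None
    m=o[0]["region"].astype(np.uint8)
    c=max(cv2.findContours(m,0,cv2.CHAIN_APPROX_NONE)[0],key=cv2.contourArea).reshape(-1,2)
    w=ray(p,c,z)[:,:2].astype(np.float32)
    return o[0]["score"],cv2.minAreaRect(w),w
E
python3 - <<'E'
from h import *
print(status.state())
for n in ("top","scene"):
    p=imaging.get_image(n); cv2.imwrite(f"pics/{n}0.png",p["color"][:,:,::-1])
    K,D,r,t=cam(p); print(n,-cv2.Rodrigues(r)[0].T@t)
    for l,z in (("slab",16),("mat",2),("mug",97),("mug_handle",70),("soap_pump",80),("cream_tube",70),("stopper",32)):
        o=rect(p,l,z)
        s=nets.spot_in(p,l)
        print(l,o and (o[0],o[1]), [(round(q["score"],2),np.round(ray(p,np.array(q["position"])*[512,384],z)[0])) for q in s[:2]])
E
```

```text
pics
{'t': 0.0, 'q': array([-1.29403481e+00,  1.50974623e-01,  1.43800696e+00, -2.45920502e-05,
        1.55376215e+00, -1.33974382e-01]), 'joint_velocities': array([ 5.14324054e-04,  4.35385482e-05,  2.59922895e-04,  6.38130106e-04,
       -4.56907777e-04,  4.24173775e-04]), 'joint_efforts': array([ 2.03414124e-04, -7.13057756e+01, -5.70867670e+01, -1.28521478e-04,
        8.96811514e-03, -6.65446305e-05]), 'tcp_pos': array([ 229.51348551, -526.95943201,  230.69390866]), 'ee_rot': array([-5.73197295e-04,  9.78985810e-01,  2.03927567e-01, -5.33177862e-05]), 'ft_force': array([ 0.6214469 ,  0.04028607, -0.61715636]), 'torque': array([-0.00894068,  0.01693897,  0.00429577]), 'grip_force': 0.0, 'gripper_width': 1.0010960515128053}
top [ 497.57071548   13.30514567 1149.40183776]
slab (0.81, ((481.4520568847656, -179.35296630859375), (179.05670166015625, 122.94960021972656), 15.057083129882812)) [(0.85, array([ 473., -179.,   16.])), (0.18, array([744., 153.,  16.]))]
mat (0.81, ((461.536376953125, 176.1002655029297), (242.0052947998047, 185.58738708496094), 10.97193717956543)) [(0.6, arr
[... 1054 characters left out ...]
83, ((701.8270263671875, -43.85846710205078), (100.61685180664062, 164.1815185546875), 34.85160827636719)) [(0.71, array([695., -25.,  97.]))]
mug_handle (0.68, ((679.652587890625, -21.328567504882812), (106.23462677001953, 173.79971313476562), 36.078758239746094)) [(0.73, array([690., -11.,  70.]))]
soap_pump None [(0.87, array([734., 254.,  80.]))]
cream_tube (0.69, ((702.616455078125, -275.1072082519531), (58.99761962890625, 138.55694580078125), 57.10255432128906)) [(0.96, array([ 706., -264.,   70.]))]
stopper (0.74, ((729.9790649414062, 153.54693603515625), (24.769161224365234, 103.35641479492188), 30.67652702331543)) [(0.57, array([506., 130.,  32.])), (0.5, array([729., 143.,  32.]))]
```

View pics/top0.png

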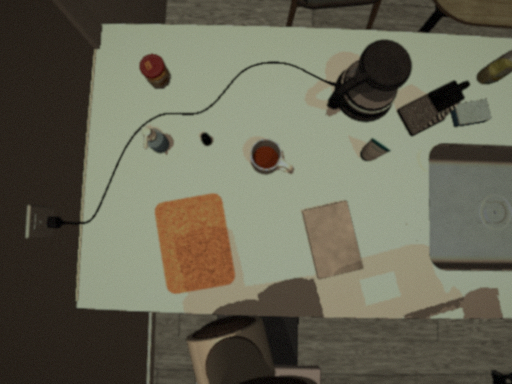

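```bash
python3 - <<'E'
from h import *
p=imaging.get_image("top"); K,D,r,t=cam(p)
print(proj(p,[[0,0,0],[480,-180,16],[480,180,0],[680,0,97],[400,0,0],[400,100,0]]))
for l,z in (("slab",16),("mat",2)):
    s,(c,wh,a),w=rect(p,l,z); print(l,np.round(cv2.boxPoints((c,wh,a))),a)
E
```

```text
[[256.50589462 426.13565974]
 [332.36616166 239.53928978]
 [192.47188977 235.40778652]
 [264.62628096 154.79770754]
 [261.01994677 268.78939855]
 [222.16704153 267.5927168 ]]
slab [[ 377. -143.]
 [ 410. -262.]
 [ 585. -215.]
 [ 552.  -95.]] 15.288774490356445
mat [[325. 240.]
 [363.  61.]
 [598. 111.]
 [560. 290.]] 12.02995777130127
```

The picture shows the slab at about (332,240), right of the middle. The mat is at (195,242), and the cup at (266,155) has its handle pointing right and slightly down at (288,168). I'll first push the slab's near end about 60 mm along its own length, then push its long side over to the mat.

```bash
cat >> h.py <<'E'
from scipy.spatial.transform import Rotation as Rn
def go(xyz,yaw,s=None,frm=None):
    """shift(cm)/turn from current (or frm=(xyz,yaw), nominal down) to xyz (mm) with tool x at yaw deg, pointing down"""
    down=lambda a: Rn.from_euler('z',a,degrees=True)*Rn.from_euler('x',180,degrees=True)
    if frm: p0,R0=np.array(frm[0],float),down(frm[1])
    else:
        s=status.state(); q=np.array(s["ee_rot"]); R0=Rn.from_quat([q[1],q[2],q[3],q[0]]); p0=np.array(s["tcp_pos"])
    print(np.round(R0.inv().apply(np.array(xyz)-p0)/10,2), np.round((R0.inv()*down(yaw)).as_rotvec(),3))
E
python3 - <<'E'
from h import *
go([364,-210,60],15)
E
```

```text
[ 24.99 -23.7   17.13] [-0.    -0.     0.149]
```

Request:
drive_tool --pt "2.5 -2.4 1.7 0 0 0.05 1" --pt "6 -5.7 4.1 0 0 0.1 1" --pt "9.5 -9 6.5 0 0 0.149 1" --pt "13 -12.3 8.9 0 0 0.149 1" --pt "16.5 -15.6 11.3 0 0 0.149 1" --pt "20 -19 13.7 0 0 0.149 1" --pt "23 -21.8 15.8 0 0 0.149 1" --pt "24.99 -23.7 17.1 0 0 0.149 1" --pt "24.99 -23.7 17.1 0 0 0.149 1" --pt "24.99 -23.7 17.1 0 0 0.149 1" --squeeze 30

```text
t: 2.65
tcp_pos: [364.3, -209.4, 60.3]
ee_rot: [-0.0, 0.991, 0.132, -0.0]
ft_force: [-0.3, -0.6, 1.3]
gripper_width: 0.995
grip_force: 0.0
```

Request:
drive_tool --pt "0 0 2 0 0 0 1" --pt "0 0 4 0 0 0 1" --pt "0 0 5.2 0 0 0 1" --pt "0 0 5.7 0 0 0 1" --pt "0 0 5.7 0 0 0 1"

```text
t: 3.15
tcp_pos: [363.9, -210.5, 3.3]
ee_rot: [-0.0, 0.991, 0.13, -0.0]
ft_force: [0.0, 0.2, 0.1]
gripper_width: 0.997
grip_force: 0.0
```

Request:
drive_tool --pt "0 0 0.4 0 0 0 1" --pt "0 0 0.8 0 0 0 1" --pt "0 0 0.8 0 0 0 1"

```text
t: 3.45
tcp_pos: [364.0, -210.0, -4.9]
ee_rot: [-0.0, 0.991, 0.131, -0.0]
ft_force: [-0.2, -0.6, -0.7]
gripper_width: 1.003
grip_force: 0.0
```

Request:
drive_tool --pt "1 0 0 0 0 0 1" --pt "2 0 0 0 0 0 1" --pt "3 0 0 0 0 0 1" --pt "4 0 0 0 0 0 1" --pt "5 0 0 0 0 0 1" --pt "6 0 0 0 0 0 1" --pt "7 0 0 0 0 0 1" --pt "7.6 0 0 0 0 0 1" --pt "8 0 0 0 0 0 1" --pt "8 0 0 0 0 0 1"

```text
t: 4.45
tcp_pos: [442.2, -188.9, -4.7]
ee_rot: [-0.0, 0.991, 0.131, 0.0]
ft_force: [0.9, -0.2, -0.5]
gripper_width: 1.0
grip_force: 0.0
```

Request:
drive_tool --pt "-2 0 0 0 0 0 1" --pt "-4 0 -4 0 0 0 1" --pt "-7 0 -8 0 0 0 1" --pt "-10 0 -10 0 0 0 1"

```text
t: 4.85
tcp_pos: [345.0, -215.7, 98.1]
ee_rot: [0.001, 0.991, 0.131, 0.001]
ft_force: [1.4, -1.4, -1.0]
gripper_width: 1.003
grip_force: 0.0
```

```bash
python3 - <<'E'
from h import *
p=imaging.get_image("top"); cv2.imwrite("pics/top1.png",p["color"][:,:,::-1])
for l,z in (("slab",16),("mat",2)):
    s,(c,wh,a),w=rect(p,l,z); print(l,s,c,wh,a)
E
```

```text
slab 0.65 (541.0670776367188, -161.4453125) (183.76089477539062, 122.81344604492188) 14.71839714050293
mat 0.57 (462.0806884765625, 175.12948608398438) (242.49729919433594, 183.5244903564453) 10.819506645202637
```

View pics/top1.png

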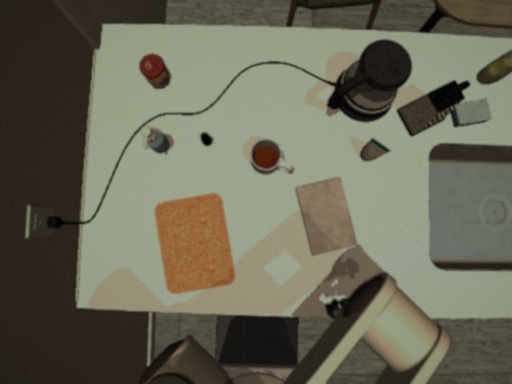

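The slab moved as planned and now sits at about (325,215). Next I turn the tool a quarter turn and push from its long right side.

```bash
python3 - <<'E'
from h import *
go([564,-255,60],15)
go([564,-255,60],104.7)
# push row list: frm nominal
n=104.7
end=np.array([462,175.5])-71*np.array([np.cos(np.radians(101.2)),np.sin(np.radians(101.2))])
print(end); go([*end,-4],101.2,frm=([564,-255,-5],n))
E
```

```text
[20.17  9.4   3.74] [ 0.003 -0.002 -0.002]
[20.17  9.4   3.74] [ 4.000e-03  1.000e-03 -1.567e+00]
[475.79063894 105.85218397]
[37.14  0.62 -0.1 ] [ 0.    -0.     0.061]
```

Request:
drive_tool --pt "2 0.9 0.3 0 0 -0.14 1" --pt "5 2.3 0.5 0 0 -0.28 1" --pt "8 3.7 0.8 0 0 -0.42 1" --pt "11 5.1 1 0 0 -0.56 1" --pt "14 6.5 1.2 0 0 -0.7 1" --pt "17 7.9 1.4 0 0 -0.84 1" --pt "20.2 9.4 1.6 0 0 -0.98 1" --pt "20.2 9.4 1.8 0 0 -1.12 1" --pt "20.2 9.4 2 0 0 -1.26 1" --pt "20.2 9.4 2 0 0 -1.4 1"

```text
t: 6.0
tcp_pos: [564.9, -252.6, 73.0]
ee_rot: [-0.001, 0.672, 0.741, -0.0]
ft_force: [0.4, 0.5, 0.1]
gripper_width: 0.997
grip_force: 0.0
```

```bash
python3 - <<'E'
from h import *
go([564,-255,-5],104.7)
E
```

```text
[-0.24 -0.1   7.8 ] [-0.002 -0.002 -0.159]
```

Request:
drive_tool --pt "-0.2 -0.1 0.5 0 0 -0.13 1" --pt "-0.2 -0.1 1.5 0 0 -0.16 1" --pt "-0.2 -0.1 4.5 0 0 -0.16 1" --pt "-0.2 -0.1 7 0 0 -0.16 1" --pt "-0.2 -0.1 7.8 0 0 -0.16 1" --pt "-0.2 -0.1 7.8 0 0 -0.16 1"

```text
t: 6.6
tcp_pos: [563.2, -254.9, -4.5]
ee_rot: [-0.001, 0.613, 0.79, -0.0]
ft_force: [-0.9, -0.8, 0.1]
gripper_width: 0.997
grip_force: 0.0
```

Request:
drive_tool --pt "1 0 0 0 0 0 1" --pt "2 0 0 0 0 0 1" --pt "3 0.05 0 0 0 0.005 1" --pt "4.2 0.07 0 0 0 0.007 1" --pt "5.4 0.09 0 0 0 0.009 1" --pt "6.6 0.11 0 0 0 0.011 1" --pt "7.8 0.13 0 0 0 0.013 1" --pt "9 0.15 0 0 0 0.015 1" --pt "10.2 0.17 0 0 0 0.017 1" --pt "11.4 0.19 0 0 0 0.02 1"

```text
t: 7.6
tcp_pos: [537.2, -144.3, -1.7]
ee_rot: [0.001, 0.621, 0.784, 0.0]
ft_force: [1.0, -6.1, 1.9]
gripper_width: 1.004
grip_force: 2.8
```

```bash
python3 - <<'E'
from h import *
p=imaging.get_image("top"); cv2.imwrite("pics/top2.png",p["color"][:,:,::-1])
s,(c,wh,a),w=rect(p,"slab",16); print(s,c,wh,a)
s=status.state();print(s["tcp_pos"],s["ft_force"]); go([475.8,105.9,-4],101.2)
E
```

```text
0.68 (524.9715576171875, -68.95915985107422) (172.73423767089844, 108.05093383789062) 13.495807647705078
[ 536.66720863 -143.30604209   -2.07000663] [ 0.74110587  0.04528397 -0.16669759]
[25.65 -0.19  0.19] [ 0.001 -0.     0.037]
```

Request:
drive_tool --pt "1 0 0.1 0 0 0.002 1" --pt "2.2 0 0.2 0 0 0.004 1" --pt "3.4 0 0.2 0 0 0.006 1" --pt "4.6 0 0.2 0 0 0.008 1" --pt "5.8 0 0.2 0 0 0.01 1" --pt "7 0 0.2 0 0 0.012 1" --pt "8.2 -0.1 0.2 0 0 0.014 1" --pt "9.4 -0.1 0.2 0 0 0.016 1" --pt "10.6 -0.1 0.2 0 0 0.018 1" --pt "11.8 -0.1 0.2 0 0 0.02 1"

```text
t: 8.7
tcp_pos: [509.5, -30.5, -3.9]
ee_rot: [0.001, 0.629, 0.778, 0.0]
ft_force: [2.0, -7.5, 4.3]
gripper_width: 1.002
grip_force: 3.8
```

Request:
drive_tool --pt "1.2 0 0 0 0 0.003 1" --pt "2.4 0 0 0 0 0.005 1" --pt "3.6 0 0 0 0 0.007 1" --pt "4.8 0 0 0 0 0.009 1" --pt "6 0 0 0 0 0.011 1" --pt "7.2 0 0 0 0 0.013 1" --pt "8.4 0 0 0 0 0.015 1" --pt "9.2 0 0 0 0 0.017 1" --pt "10 0 0 0 0 0.017 1" --pt "10 0 0 0 0 0.017 1"

```text
t: 9.7
tcp_pos: [488.0, 68.0, -4.3]
ee_rot: [0.0, 0.635, 0.772, 0.0]
ft_force: [-1.1, -0.1, 0.3]
gripper_width: 1.001
grip_force: 0.0
```

```bash
python3 - <<'E'
from h import *
p=imaging.get_image("top"); cv2.imwrite("pics/top3.png",p["color"][:,:,::-1])
s,(c,wh,a),w=rect(p,"slab",19); print(s,c,wh,a)
s=status.state();print(s["tcp_pos"],s["ft_force"]); go([475.8,105.9,-4],101.2)
E
```

```text
0.56 (401.5529479980469, 109.16376495361328) (32.665531158447266, 91.2545166015625) 1.9692217111587524
[487.84583916  67.59044913  -4.62310659] [-0.26877939  0.17685453  0.08580819]
[ 3.99 -0.44 -0.06] [-0.    -0.    -0.001]
```

View pics/top3.png

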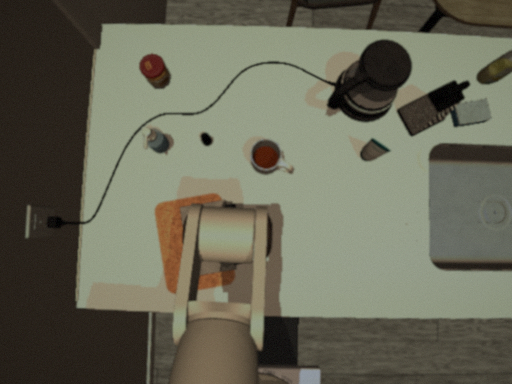

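The arm hides the slab and the mat is still visible. I push the remaining 40 mm, back off and look again.

Request:
drive_tool --pt "1 -0.1 0 0 0 0 1" --pt "2 -0.2 0 0 0 0 1" --pt "3 -0.3 0 0 0 0 1" --pt "3.6 -0.4 0 0 0 0 1" --pt "3.9 -0.4 0 0 0 0 1" --pt "3.9 -0.4 0 0 0 0 1" --pt "2.5 -0.4 0 0 0 0 1"

```text
t: 10.5
tcp_pos: [478.9, 91.8, -4.8]
ee_rot: [-0.0, 0.635, 0.773, 0.0]
ft_force: [0.3, -0.7, 0.5]
gripper_width: 0.996
grip_force: 0.0
```

Request:
drive_tool --pt "-2 0 -3 0 0 0 1" --pt "-5 0 -7 0 0 0 1" --pt "-9 0 -11 0 0 0 1" --pt "-13 0 -15 0 0 0 1" --pt "-17 0 -18 0 0 0 1" --pt "-21 0 -20 0 0 0 1" --pt "-25 0 -20 0 0 0 1" --pt "-28 0 -20 0 0 0 1"

```text
t: 11.3
tcp_pos: [533.3, -187.5, 196.3]
ee_rot: [0.001, 0.636, 0.772, 0.0]
ft_force: [-0.1, 0.8, -0.8]
gripper_width: 0.998
grip_force: 0.0
```

```bash
python3 - <<'E'
from h import *
p=imaging.get_image("top")
cv2.imwrite("pics/top4.png",cv2.resize(p["color"][100:310,130:330,::-1],None,fx=2.8,fy=2.8,interpolation=cv2.INTER_CUBIC))
for l,z in (("slab",19),("mat",2),("mug",97),("mug_handle",89)):
  o=rect(p,l,z); print(l,o and o[:2])
print(status.state()["tcp_pos"])
E
```

```text
slab (0.92, ((462.74908447265625, 174.92141723632812), (186.4080810546875, 125.9407730102539), 9.579004287719727))
mat (0.97, ((462.2686767578125, 174.39404296875), (242.0962677001953, 184.0288848876953), 11.059865951538086))
mug (0.75, ((668.119873046875, -8.391159057617188), (108.71586608886719, 84.08184814453125), 33.27312088012695))
mug_handle (0.67, ((680.1512451171875, -15.544254302978516), (89.97540283203125, 100.37149810791016), 7.139071464538574))
[ 532.77397711 -183.73641905  194.93960173]
```

View pics/top4.png

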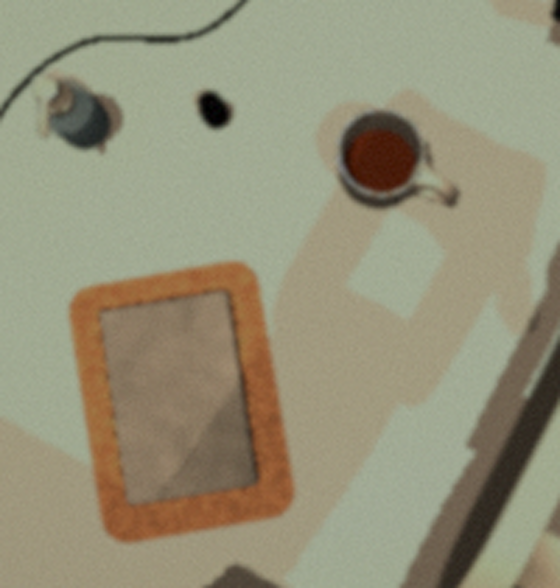

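The slab lies centred and square on the mat, from (100,290) to (255,505) in the crop. The mug rim's centre is near (382,156) and the handle end near (450,193). I go above the handle for a close look.

```bash
python3 - <<'E'
from h import *
p=imaging.get_image("top")
f=lambda a:np.array([[130+a[0]/2.8,100+a[1]/2.8]])
c=ray(p,f((382,156)),97)[0]; h=ray(p,f((449,193)),89)[0]; print(c,h,np.linalg.norm((h-c)[:2]),np.degrees(np.arctan2(*(h-c)[1::-1])))
a=np.degrees(np.arctan2(*(c-h)[1::-1])); go([*(h[:2]),200],a)
E
```

```text
[677.88291646  -4.40992802  97.        ] [648.48792728 -63.40899245  89.        ] 65.91627258642333 -116.4837736949002
[ 9.52 13.66 -0.49] [-0.    -0.001  0.656]
```

Request:
drive_tool --pt "2 2.9 0 0 0 0.13 1" --pt "4 5.8 0 0 0 0.27 1" --pt "6 8.6 0 0 0 0.4 1" --pt "8 11.5 0 0 0 0.53 1" --pt "9.5 13.7 0 0 0 0.656 1" --pt "9.5 13.7 0 0 0 0.656 1" --pt "9.5 13.7 0 0 0 0.656 1"

```text
t: 12.3
tcp_pos: [649.1, -62.6, 195.1]
ee_rot: [-0.0, 0.849, 0.528, -0.0]
ft_force: [-0.4, 0.0, -0.0]
gripper_width: 0.995
grip_force: 0.0
```

```bash
python3 - <<'E'
from h import *
print(status.state()["tcp_pos"])
p=imaging.get_image("wrist"); cv2.imwrite("pics/w0.png",p["color"][:,:,::-1])
K,D,r,t=cam(p); print(-cv2.Rodrigues(r)[0].T@t)
print(proj(p,[[677.9,-4.4,97],[648.5,-63.4,89],[677.9,-4.4,0]]))
for l in ("mug","mug_handle"):
  print(l,[(round(o["score"],2),np.array(o["position"])*[512,384],ray(p,np.array(o["position"])*[512,384],89)) for o in nets.spot_in(p,l)[:2]])
E
```

```text
[649.12974084 -62.63455758 195.13682448]
[683.13054606   6.66666165 337.95089548]
[[251.69357533 107.8941923 ]
 [251.37571298 190.58352677]
 [251.61180563 102.96422741]]
mug [(0.6, array([257.8944,  98.496 ]), array([[ 6.84950392e+02, -6.42176643e-01,  8.90000000e+01]]))]
mug_handle [(0.56, array([257.8944, 102.4128]), array([[683.69675381,  -3.21515459,  89.        ]]))]
```

View pics/w0.png

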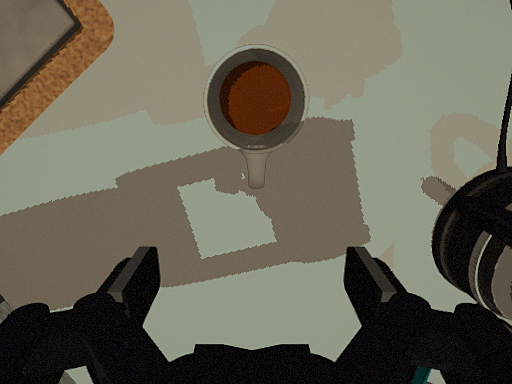

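The wrist view shows the rim centred at (256.5,97) and the handle bar ending at (257,188), almost straight down the picture.

```bash
python3 - <<'E'
from h import *
p=imaging.get_image("wrist")
c=ray(p,[[256.5,97.5]],97)[0]; h=ray(p,[[257,182]],80)[0]
d=(h-c)[:2]; a=np.degrees(np.arctan2(-d[1],-d[0])); print(c,h,np.linalg.norm(d),a)
g=c[:2]+67*d/np.linalg.norm(d); print(g); go([*g,60],a)
slab=np.array([462.5,174.7]); print("place dir")
q=status.state()["q"];print(q)
E
```

```text
[684.18262966  -0.92656485  97.        ] [654.49173027 -62.907375    80.        ] 68.72532526607276 64.40400669488591
[655.23710992 -61.35136843]
[ 0.55  0.44 13.56] [ 0.    -0.    -0.015]
place dir
[-2.16834922e-01  3.23874627e-01  1.29667277e+00  2.14754509e-05
  1.52084258e+00  2.44668677e-01]
```

Request:
drive_tool --pt "0.5 0.4 3 0 0 -0.015 1" --pt "0.5 0.4 7 0 0 -0.015 1" --pt "0.5 0.4 11 0 0 -0.015 1" --pt "0.5 0.4 13.5 0 0 -0.015 1" --pt "0.5 0.4 14.6 0 0 -0.015 1" --pt "0.5 0.4 14.6 0 0 -0.015 1"

```text
t: 13.1
tcp_pos: [654.5, -61.5, 48.5]
ee_rot: [-0.001, 0.846, 0.533, -0.001]
ft_force: [0.2, -0.2, 0.2]
gripper_width: 1.001
grip_force: 0.0
```

Request:
drive_tool --pt "0 0 0 0 0 0 0.4" --pt "0 0 0 0 0 0 0" --pt "0 0 0 0 0 0 -0.3" --pt "0 0 0 0 0 0 -0.5" --pt "0 0 0 0 0 0 -0.7" --pt "0 0 0 0 0 0 -1" --pt "0 0 0 0 0 0 -1" --pt "0 0 0 0 0 0 -1" --pt "0 0 0 0 0 0 -1" --pt "0 0 0 0 0 0 -1" --squeeze 90

```text
t: 14.1
tcp_pos: [655.3, -61.2, 49.8]
ee_rot: [0.0, 0.846, 0.533, 0.0]
ft_force: [-2.4, 0.8, 6.1]
gripper_width: 0.145
grip_force: 84.5
```

```bash
python3 - <<'E'
from h import *
s=status.state(); print(s["tcp_pos"],s["ee_rot"],s["gripper_width"],s["grip_force"],s["ft_force"])
p=imaging.get_image("scene"); cv2.imwrite("pics/s1.png",p["color"][:,:,::-1])
E
```

```text
[655.29924531 -61.21666679  49.79203402] [1.76750545e-04 8.46240255e-01 5.32801422e-01 2.10951639e-04] 0.14472822786211284 84.54977632769442 [-2.44566226  0.7716202   6.10637093]
```

View pics/s1.png

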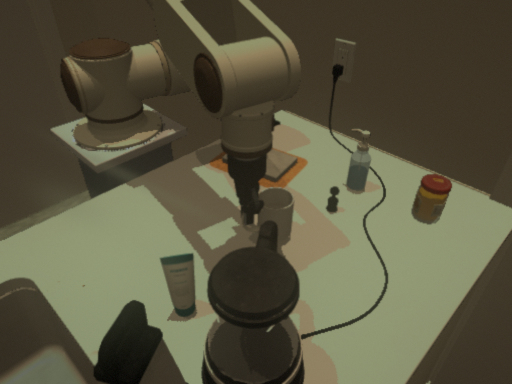

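The handle is gripped and the mug stands upright beside the fingers at about (275,215). I lift gently and then carry it.

Request:
drive_tool --pt "0 0 -0.5 0 0 0 -1" --pt "0 0 -1.5 0 0 0 -1" --pt "0 0 -3 0 0 0 -1" --pt "0 0 -4.5 0 0 0 -1" --pt "0 0 -6 0 0 0 -1" --pt "0 0 -6.5 0 0 0 -1" --pt "0 0 -6.5 0 0 0 -1"

```text
t: 14.85
tcp_pos: [655.5, -61.2, 115.6]
ee_rot: [0.001, 0.846, 0.533, 0.001]
ft_force: [0.4, 0.2, -2.2]
gripper_width: 0.141
grip_force: 84.2
```

```bash
python3 - <<'E'
from h import *
s=status.state(); print(s["gripper_width"],s["grip_force"],s["ft_force"],s["torque"])
a=64.4;r=np.radians(a)
go([462.5-67*np.cos(r),174.7-67*np.sin(r),115],a)
p=imaging.get_image("wrist"); cv2.imwrite("pics/w1.png",p["color"][:,:,::-1])
E
```

```text
0.1414570451869538 84.20596988340549 [ 0.4156767   0.16276661 -2.17144818] [-0.11007845  0.0304582  -0.0156941 ]
[ 6.23e+00 -2.76e+01  1.00e-02] [ 0.002 -0.001 -0.   ]
```

View pics/w1.png

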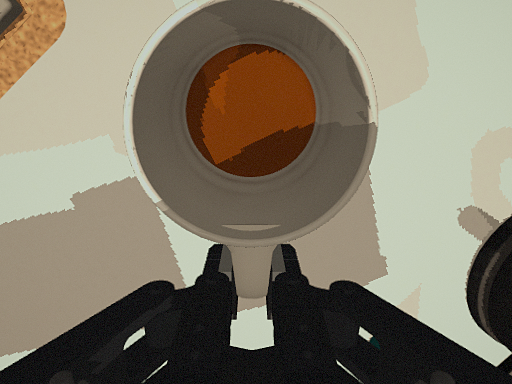

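The mug hangs in the grip with its rim centred at about (251,117) and the tea's centre at (251,110).

```bash
python3 - <<'E'
from h import *
s=status.state(); t=s["tcp_pos"]; p=imaging.get_image("wrist")
r=np.radians(64.4); c=t[:2]+67*np.array([np.cos(r),np.sin(r)])
print(c, proj(p,[[*c,163],[*c,80],[*c,72]]), ray(p,[[251,117]],163), ray(p,[[251,110]],[80]))
E
```

```text
[684.07604891  -0.72647753] [[251.9626214  126.80978275]
 [251.57164826 110.13703811]
 [251.55218145 109.30760415]] [[685.03911505   1.92684993 163.        ]] [[ 6.83829278e+02 -5.27812026e-01  8.00000000e+01]]
```

Request:
drive_tool --pt "0.3 -1.2 0 0 0 0 -1" --pt "0.8 -3.5 0 0 0 0 -1" --pt "1.5 -6.6 0 0 0 0 -1" --pt "2.2 -9.7 0 0 0 0 -1" --pt "2.9 -12.8 0 0 0 0 -1" --pt "3.6 -15.9 0 0 0 0 -1" --pt "4.3 -19 0 0 0 0 -1" --pt "5 -22.1 0 0 0 0 -1" --pt "5.7 -25.2 0 0 0 0 -1" --pt "6.1 -27 0 0 0 0 -1"

```text
t: 15.95
tcp_pos: [435.6, 111.8, 113.8]
ee_rot: [-0.0, 0.846, 0.533, -0.0]
ft_force: [-0.1, 0.7, -2.6]
gripper_width: 0.143
grip_force: 84.3
```

Request:
drive_tool --pt "0.13 -0.6 0 0 0 0 -1" --pt "0.13 -0.6 0 0 0 0 -1" --pt "0.13 -0.6 0 0 0 0 -1"

```text
t: 16.25
tcp_pos: [433.8, 113.9, 114.3]
ee_rot: [0.0, 0.846, 0.533, 0.0]
ft_force: [0.2, 0.7, -2.2]
gripper_width: 0.142
grip_force: 84.2
```

```bash
python3 - <<'E'
from h import *
s=status.state(); t=s["tcp_pos"]; p=imaging.get_image("wrist")
print(t,s["ft_force"],s["ee_rot"])
r=np.radians(64.4); c=t[:2]+67*np.array([np.cos(r),np.sin(r)]);print(c)
q=imaging.get_image("top"); cv2.imwrite("pics/top5.png",cv2.resize(q["color"][140:310,130:330,::-1],None,fx=2.5,fy=2.5))
for l,z in (("slab",19),("mat",2)):
  o=rect(q,l,z); print(l,o and o[:2])
E
```

```text
[433.81247092 113.915141   114.30834664] [ 0.15631111  0.69039171 -2.15291535] [1.10900242e-04 8.46292144e-01 5.32719052e-01 7.91863756e-05]
[462.76221609 174.33792027]
slab None
mat (0.75, ((534.4102783203125, 189.34109497070312), (99.75296783447266, 183.08334350585938), 7.821138381958008))
```

Request:
drive_tool --pt "0 0 0.8 0 0 0 -1" --pt "0 0 1.6 0 0 0 -1" --pt "0 0 2.4 0 0 0 -1" --pt "0 0 3.2 0 0 0 -1" --pt "0 0 3.7 0 0 0 -1" --pt "0 0 4 0 0 0 -1" --pt "0 0 4.2 0 0 0 -1" --pt "0 0 4.2 0 0 0 -1"

```text
t: 17.25
tcp_pos: [433.2, 114.3, 72.2]
ee_rot: [-0.0, 0.846, 0.533, -0.0]
ft_force: [-0.1, 0.0, -1.3]
gripper_width: 0.146
grip_force: 84.2
```

Request:
drive_tool --pt "0 0 0.1 0 0 0 -1" --pt "0 0 0.2 0 0 0 -1" --pt "0 0 0.2 0 0 0 -1"

```text
t: 17.55
tcp_pos: [433.2, 114.3, 70.3]
ee_rot: [-0.0, 0.846, 0.533, 0.0]
ft_force: [0.5, -0.2, -2.0]
gripper_width: 0.14
grip_force: 84.2
```

Request:
drive_tool --pt "0 0 0.08 0 0 0 -1" --pt "0 0 0.15 0 0 0 -1" --pt "0 0 0.15 0 0 0 -1"

```text
t: 17.85
tcp_pos: [433.2, 114.3, 68.9]
ee_rot: [0.0, 0.846, 0.533, 0.0]
ft_force: [-0.9, -1.1, 1.2]
gripper_width: 0.143
grip_force: 84.8
```

Request:
drive_tool --pt "0 0 0.05 0 0 0 -1" --pt "0 0 0.05 0 0 0 -1"

```text
t: 18.05
tcp_pos: [433.3, 114.2, 68.8]
ee_rot: [0.0, 0.846, 0.533, 0.0]
ft_force: [-4.0, -3.2, 8.5]
gripper_width: 0.144
grip_force: 86.2
```

Request:
drive_tool --pt "0 0 0 0 0 0 -0.6" --pt "0 0 0 0 0 0 -0.4" --pt "0 0 0 0 0 0 0" --pt "0 0 0 0 0 0 0" --pt "0 0 0 0 0 0 0" --pt "0 0 0 0 0 0 0"

```text
t: 18.65
tcp_pos: [433.2, 114.3, 68.3]
ee_rot: [-0.0, 0.846, 0.533, 0.0]
ft_force: [-0.2, -0.4, -0.2]
gripper_width: 0.5
grip_force: 0.0
```

Request:
drive_tool --pt "0 0 -2 0 0 0 0" --pt "0 0 -5 0 0 0 0" --pt "0 0 -9 0 0 0 0" --pt "0 0 -13 0 0 0 0" --pt "-5 0 -14 0 0 0 0" --pt "-10 4 -14 0 0 0 0" --pt "-15 8 -14 0 0 0 0" --pt "-20 12 -14 0 0 0 0" --pt "-25 16 -14 0 0 0 0" --pt "-25 16 -14 0 0 0 0"

```text
t: 19.65
tcp_pos: [467.8, -175.8, 208.4]
ee_rot: [0.0, 0.846, 0.533, 0.0]
ft_force: [1.0, 0.2, 0.4]
gripper_width: 0.496
grip_force: 0.0
```

```bash
python3 - <<'E'
from h import *
s=status.state(); print(s["t"],s["tcp_pos"],s["ft_force"],s["gripper_width"])
q=imaging.get_image("top"); cv2.imwrite("pics/top6.png",cv2.resize(q["color"][140:310,130:330,::-1],None,fx=3,fy=3,interpolation=cv2.INTER_CUBIC))
for l,z in (("slab",19),("mat",2)):
  o=rect(q,l,z); print(l,o and o[:2])
print(proj(q,[[462.5,174.7,116],[462.5,174.7,19]])*3-np.array([390,420]))
E
```

```text
19.65 [ 467.80832619 -175.82401923  208.42855759] [0.98926793 0.23122243 0.42657129] 0.495737266174036
slab (0.86, ((492.88201904296875, 180.14962768554688), (125.8770523071289, 123.71558380126953), 9.265052795410156))
mat (0.9, ((460.65582275390625, 175.12786865234375), (242.46456909179688, 185.44088745117188), 11.594868659973145))
[[171.61866677 310.6648801 ]
 [189.52926863 307.36619352]]
```

View pics/top6.png

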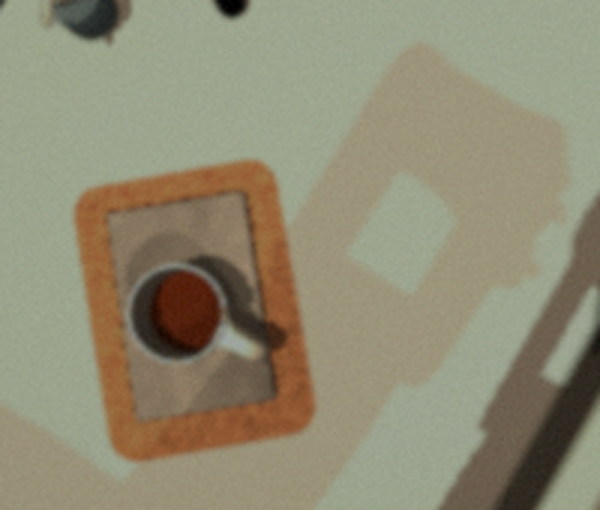

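The mug stands upright with its rim centred at (178,312), against (172,311) expected, so it is about 5 mm off. The slab is still centred on the mat, so I hand the job in.

```bash
python3 -c "
from h import *
print(workorder.sign_off())"
```

```text
the job is handed in; nothing more can be done
None
```

I handed the job in at about 20 s. The last picture shows the slab centred and square on the mat, the mug upright about 5 mm off its middle, and nothing else touched; no verdict came back.

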